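# Chuck a lotus finial and index it to the third stop

## Robot

A 6-joint arm with a two-finger parallel gripper is mounted at the origin on the work surface. World frame = base frame: x ahead of the robot, y to its left, z up, the work surface at z = 0. Lengths are in mm, angles in rad, forces in N, time in s.
With the tool pointing down it reaches from about 325 to 775 mm from the base axis. Payload 5.5 kg.
Tool frame: the origin (TCP) lies between the finger pads, 19 mm behind the fingertips; this is the grasp point; z points along the fingers, y is the line along which they close (so a half turn about z gives the same grasp; the last joint's range is limited). The gripper opens to 85 mm and grips with 20 to 120 N. Pads are 22 mm wide; open, the fingers measure 114 mm over their backs; the gripper's body (76 mm by 85 mm) begins 54 mm behind the grasp point. The pads swing forward as they close: fully open they stand 13 mm farther back than shut.
Start: joints at [-0.057, 0.091, 1.231, -0, 1.82, -0.057], TCP at [600.014, -0.003, 249.975] pointing down, gripper open.
Joint ranges: [-2.87, 2.87], [-0.86, 2.18], [0.17, 2.46], [-1.51, 4.65], [0.06, 2.69], [-2.65, 2.65]. Speed limits (rad/s): [2.57, 2.57, 3.01, 3.14, 3.14, 3.14].

## Interface

Orientations are given as a rotation vector (axis times angle).
In Python, from workcell import env, vision, finish_job gives the robot as it stands.
- The arm moves only by the tool carry_out, never from a script. Its argument "deltas" is one flat list of numbers, 7 for each row, row after row: the shift along the tool's x, y, z in m, then the turn, a rotation vector about the tool's x, y, z in rad, then the opening, from 0 (shut) to 1 (fully open). A call has 1 to 12 rows; each row is the pose to reach, as a shift and turn from the pose commanded when the call began, along the tool's axes at that moment; what a row does not reach only later rows make up. A row lasts 1/12 s, in which the tool goes at most 41.7 mm and 7.16 degrees, less where a joint would pass 70% of its speed; a pose out of reach is approached as far as the arm can. A call with a gripper value outside its range is refused whole. The fingers move at their own pace and stop on an object; "squeeze" is the grip in N (left out, the last holds). Time passes only in rows, so rows that repeat a pose let the fingers close. It gives the time, the measured TCP pose, the force, the opening and the grip force at its end, in the units of the state.
- env.state(): the state, without advancing time (a new reading comes with each control period).
- vision.snapshot(name): name is "scene" or "side" or "wrist"; returns the picture (480x640x3 uint8, red, green, blue); there is no depth.
- vision.camera_params(name): a dict with "fx", "fy", "cx", "cy" (pixels), "D" ([k1, k2, p1, p2, k3] as OpenCV has them; the pictures are not rectified), "R" (3x3) and "t" (3): a world point X has camera coordinates R X + t. Camera axes: x right, y down, z forward; pixel columns grow to the right and rows downward; lengths in mm; the calibration is good to about 2 mm. A picture is of the moment at which its call begins: read the wrist's pose just before it. camera_params takes no time and is no camera call; for the wrist camera it gives the pose at the moment of the call.
- finish_job(): hands the job in; it is judged then, once.
Trained networks look in the newest picture that a camera, given by its name, has taken for a name from the list of things; names that differ only in an ending like _2 or _b are one class to them, and where a whole thing is asked for, a point or a joint stands for the part that bears it (a point fixed in the world has none). Each returns a list of dicts, best first, with "score" (0 to 1); they miss things now and then, are a little off and sometimes report something else, mostly with a low value. They report only what shows in the picture. A call takes as long as a camera call. They do not tell look-alikes from the thing itself.
- vision.find_in(camera, thing): "at" ([column, row] in pixels, amid what is visible of it).
The state is a dict: "time_s": time; "q": joint angles; "qd": joint speeds; "tau": joint torques, N m; "tool_pos": TCP position; "orientation": TCP orientation; "contact_force": force on the tool from outside, world axes, zero at the start; "moment": the same for the moment, N m; "width": finger opening in mm; "gripper_force": force on a finger pad.
Only numpy, scipy, OpenCV 4.12 (cv2) and the standard library are available. Lean on these libraries where they do the work, as an engineer would, in place of code of your own. Each camera call takes 0.05 s, during which the arm holds its last target. There are 200 camera calls.

## Task

On the wood carver's bench, turn the ribbed chuck sleeve clockwise (seen from above) until its three jaws grip the wooden finial firmly. Then turn the orange index knob clockwise by feel, three clicks to the red mark, never going on to the fourth, and finish holding it there in the gripper: it springs back if let go. The finial stays seated in the chuck, and everything else on the bench is left where it is.

Things in the scene. Friction and masses are not known exactly. Their poses are not given: they have to be found in the camera images.
- fixture: Dividing fixture fixed to the bench: steel base plate 160 x 320 x 12 mm (x, y, z), green gear housing 110 x 280 mm up to z = 42 mm. Origin: centre of the underside. Chuck axis (vertical) at x = 0, y = -75 mm; knob axis at x = 0, y = +75 mm. The round table under the chuck (88 mm across, top at 50 mm) is geared 1:1 to the knob, turns the other way and rests on its home stop.
- sleeve_grip (a point): Point on the chuck axis in the ribbed aluminium sleeve, 82 mm above the bench: a good TCP height for gripping it from above. The sleeve is a plain round cylinder 56 mm across, 54 to 86 mm above the bench, gripped at any yaw. The jaws above it stay within its diameter; the finial's top is at 125 mm. Axes turn with the sleeve.
- chuck_sleeve (a joint): Angle of the sleeve (rad), growing clockwise seen from above, which closes each jaw 4 mm per rad. Starts at 0.2 to 0.7, jaws open; they meet the finial at 1.25 to 1.35. Turning takes 0.2 N m till then and climbs by about 2.5 N m per rad after: firm from 0.4 N m in all, or 1.45 rad. Let go, the sleeve may give back a little but stays tight. Hard stop at 1.9.
- jaw0: Steel chuck jaw, 10 x 9 x 16 mm, 89.5 to 105.5 mm above the bench, sliding in to the chuck axis. Origin on the chuck axis, moving with the jaw (by up to 8 mm).
- jaw1: Second jaw, 120 degrees on, otherwise as jaw0.
- jaw2: Third jaw, 240 degrees on, otherwise as jaw0.
- finial: Pale turned wooden lotus finial, loose, 36 mm tall, 40 g: tenon 24 mm across and 19 mm tall standing in the chuck, bud 30 mm across above, two red petals painted. Origin: centre of its underside, at 89 mm above the bench; z is its axis.
- chuck_seat (a point): Point on the chuck axis on the seat that the finial stands on, 89 mm above the bench.
- knob_grip (a point): Point on the knob's axis in its orange grip bar, 92 mm above the bench: a good TCP height. The bar is 46 mm long (along the fixture's x at joint value 0, white line to -x), 14 mm thick, from 68 to 103 mm above the bench, on a black disc 52 mm across; pinch it across its thickness. This point's axes turn with the knob, x along the bar.
- index_knob (a joint): Angle of the index knob (rad), growing clockwise seen from above; home is 0. Stops (clicks) 20 degrees apart: 0.349, 0.698, 1.047 (third, red mark), 1.396 (fourth, end). A return spring of 0.13 to 0.17 N m always pulls it home; each click adds up to 0.1 N m just past a stop, nothing halfway, and takes up to 0.1 N m off just before the next stop.
- spare_green: Spare finial with green petals, 36 mm tall, 30 mm across, standing on the bench on the -x side of the fixture. Bystander: leave alone. Origin under its centre.
- spare_blue: Spare finial with blue petals, same size, beside the green one. Bystander. Origin under its centre.
- mallet: Wooden mallet lying on the bench on the +x side of the fixture: head 57 mm thick and 85 mm wide, handle 160 mm. Bystander. Origin under the head's centre, handle to its -x.
- gouge: Carving gouge, 200 mm long, 22 mm wide, lying on the +x side of the fixture. Bystander. Origin at the ferrule, underside, blade to its +x.
- wax_disc: Amber-brown beeswax disc, 84 mm across, 22 mm thick, at the side of the bench. Bystander. Origin under its centre.
- coffee_cup: White cup with a handle, 76 mm across, 62 mm tall, at the side of the bench. Bystander. Origin under its centre.
- varnish_jar: Closed amber jar with white cap, 64 mm across, 75 mm tall, at the side of the bench. Bystander. Origin under its centre.
There are look-alikes about, which are no part of the job. What is shaped like the finial but turquoise or yellow is not meant.

How it is judged:
By the outcome, as a careful person would: the job done as asked, in the order asked, and still so for the second after the job is handed in, while the arm keeps its last pose, push and grip.
It also fails if it takes over 53 s, if anything falls off the work surface, if the arm or the gripper's body presses on something with over 40 N, if the wrist force passes 120 N, or if a joint passes its speed limit or range.

## Working session

There is one attempt and no reset: what is moved stays moved. The work goes in short steps, Python scripts to look and compute and a tool call to move; the robot and the scene stay as the last step left them, time stands still between calls to the robot, and variables do not carry over. Pictures are saved under pics/ and viewed, at most 10 in all, crops included, and the job is handed in when it is done.

Besides the shell and the picture viewer there is one more tool, called after "Request:" by a JSON object that holds its "api" and its "payload". carry_out: Moves the arm, as the interface text tells. Its arguments: {"type":"object","properties":{"deltas":{"type":"array","items":{"type":"number"}},"squeeze":{"type":"number"}},"required":["deltas"]}

```bash
mkdir -p pics; cat > h.py <<'E'
import numpy as np, cv2
from workcell import env, vision, finish_job
def ray(cam,px):
    p=vision.camera_params(cam);K=np.array([[p['fx'],0,p['cx']],[0,p['fy'],p['cy']],[0,0,1.]])
    n=cv2.undistortPoints(np.array([[px]],float),K,np.array(p['D']))[0,0]
    R=np.array(p['R']);t=np.array(p['t']).ravel()
    return -R.T@t, R.T@np.array([n[0],n[1],1])
def onz(cam,px,z):
    c,d=ray(cam,px); return (c+d*(z-c[2])/d[2])[:2].round(1)
def proj(cam,X):
    p=vision.camera_params(cam);K=np.array([[p['fx'],0,p['cx']],[0,p['fy'],p['cy']],[0,0,1.]])
    return cv2.projectPoints(np.array(X,float).reshape(-1,3),cv2.Rodrigues(np.array(p['R'],float))[0],np.array(p['t'],float),K,np.array(p['D'],float))[0][:,0]
def save(cam,name):
    im=vision.snapshot(cam); cv2.imwrite('pics/'+name+'.png',im[:,:,::-1]); return im
E
python3 - <<'E'
from h import *
a=save('scene','s1');b=save('side','d1')
cv2.imwrite('pics/c1.png',cv2.resize(np.hstack([a,b])[:,:,::-1],(800,300)))
for th,z in [('finial',107),('sleeve_grip',70),('knob_grip',103),('fixture',20),('jaw0',105)]:
    for c in ('scene','side'):
        for r in vision.find_in(c,th)[:4]: print(th,c,np.round(r['at'],1),round(r['score'],2),onz(c,r['at'],z))
E
```

```text
finial scene [320.  218.3] 0.53 [565.9   8.4]
finial scene [346.6 194.1] 0.48 [468.4  25.9]
finial side [403.8 289.7] 0.72 [384.4  68.5]
finial side [381.4 239.2] 0.65 [468.2 -33.9]
finial side [400.6 257.4] 0.48 [416.9  -3.7]
finial side [321.  236.8] 0.46 [578.2  14. ]
sleeve_grip scene [318.2 235.8] 0.72 [588.3  18. ]
sleeve_grip side [324.2 259.4] 0.71 [560.4  35.2]
knob_grip scene [369.8 265.5] 0.65 [618.1 167.8]
knob_grip side [278.3 299.8] 0.89 [572.3 186.1]
fixture scene [345.7 261.7] 0.75 [588.   96.4]
fixture side [296.5 303.6] 0.57 [576.1 124.9]
fixture side [335.9 330.4] 0.39 [479.  145.9]
jaw0 side [313.5 246.2] 0.62 [579.9  42.5]
jaw0 side [323.  257.2] 0.34 [549.5  60.6]
```

View pics/s1.png

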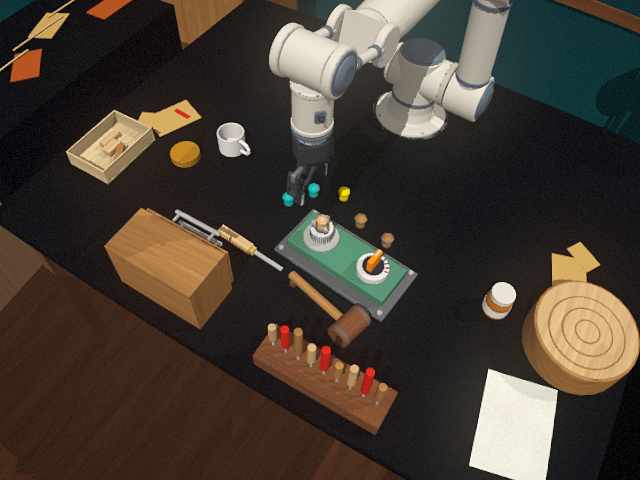

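View pics/d1.png

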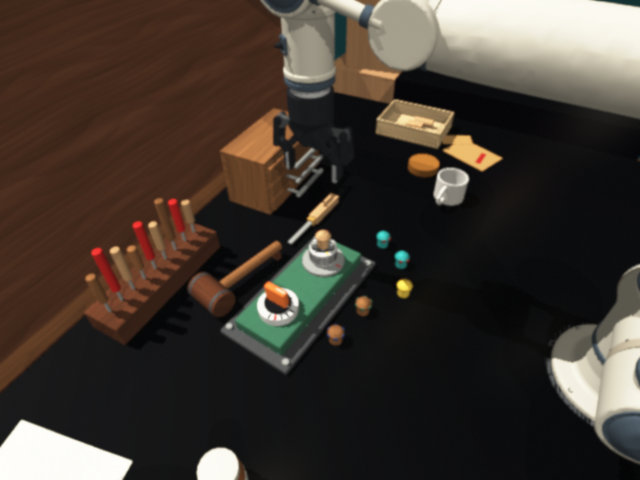

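```bash
python3 - <<'E'
from h import *
from scipy.optimize import least_squares
L=np.array([[-80,-160,12],[80,-160,12],[80,160,12],[-80,160,12]],float)
ob={'scene':[(315,212),(276,248),(381,316),(416,273)],'side':[(375,263),(343,240),(223,330),(287,370)]}
def W(p,P):
    c,s=np.cos(p[2]),np.sin(p[2]);P=np.array(P,float).reshape(-1,3);return np.c_[p[0]+c*P[:,0]-s*P[:,1],p[1]+s*P[:,0]+c*P[:,1],P[:,2]]
f=lambda p:np.r_[[ (proj(c,W(p,L))-np.array(ob[c])).ravel() for c in ob]].ravel()
r=least_squares(f,[590,95,0.],loss='soft_l1')
print(r.x,f(r.x).round(1))
print(W(r.x,[[0,-75,82],[0,75,92]]))
for c in ob: print(c,proj(c,W(r.x,[[0,-75,125],[0,75,103],[0,-75,50]])))
print(env.state()['tool_pos'],env.state()['orientation'])
E
```

```text
[ 5.76212651e+02  9.06080343e+01 -1.30264501e-01] [ -0.5  -5.7  -1.7  -2.4   0.3   3.1   2.6  -0.6   3.6  -0.1 -24.4  -5.4
  -1.6  -0.7   0.2   3.1]
[[566.47042043  16.2434665   82.        ]
 [585.95488148 164.97260211  92.        ]]
scene [[323.03339448 215.17613297]
 [375.25602532 254.65652675]
 [321.92708677 233.99724417]]
side [[325.65444003 232.67721797]
 [278.00743455 288.76207645]
 [325.92550087 259.19135987]]
[ 6.00008778e+02 -6.15421292e-03  2.50008272e+02] [2.22140336e+00 2.22144219e+00 2.82810898e-05]
```

Request:
{"api": "carry_out", "payload": {"deltas": [0.03, -0.015, -0.03, 0, 0, 0, 1, 0.06, -0.03, -0.06, 0, 0, 0, 1, 0.06, -0.03, -0.06, 0, 0, 0, 1, 0.06, -0.03, -0.06, 0, 0, 0, 1]}}

```text
time_s: 0.93
tool_pos: [570.0, 61.7, 313.9]
orientation: [2.215, 2.221, 0.008]
contact_force: [0.4, 0.7, 0.4]
width: 85.2
gripper_force: 0.0
```

```bash
python3 - <<'E'
from h import *
p=vision.camera_params('wrist');save('wrist','w1')
print(env.state()['tool_pos'],-np.array(p['R']).T@np.array(p['t']).ravel(),p['R'])
for th,z in [('finial',125),('sleeve_grip',86),('knob_grip',103),('jaw0',105.5)]:
    for r in vision.find_in('wrist',th)[:4]: print(th,np.round(r['at'],1),round(r['score'],2),onz('wrist',r['at'],z))
E
```

```text
[570.21719461  60.5249389  311.44276845] [569.32241798 140.8437698  438.52842841] [[ 9.99974855e-01  1.42167992e-03  6.94756513e-03]
 [-7.95411549e-04 -9.51031039e-01  3.09094372e-01]
 [ 7.04678334e-03 -3.09092126e-01 -9.51005994e-01]]
finial [148.4 247.3] 0.96 [442.6  28.1]
finial [245.2 344.4] 0.71 [512.8 -57.4]
finial [317.3 254.9] 0.57 [572.5  21.8]
finial [189.4 307.3] 0.57 [469.6 -23.2]
sleeve_grip [315.3 226.5] 0.58 [570.5  32.6]
knob_grip [340.3  61.5] 0.78 [588.4 161.5]
knob_grip [328.8 229.1] 0.23 [581.   35.5]
jaw0 [293.4 244.9] 0.69 [552.5  23. ]
jaw0 [329.4 230. ] 0.53 [581.3  35.5]
```

View pics/w1.png

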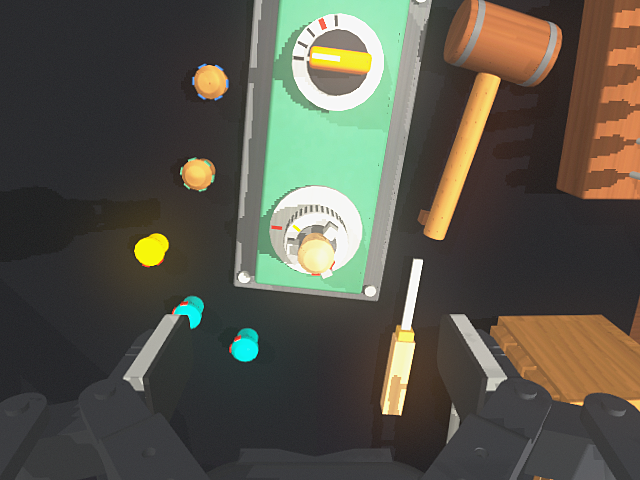

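```bash
python3 - <<'E'
from h import *
im=cv2.imread('pics/w1.png');h=cv2.cvtColor(im,cv2.COLOR_BGR2HSV)
g=cv2.inRange(h,(50,60,60),(90,255,255))
for (cx,cy),zs in [((317,230),(50,)),((338,61),(42,46,50,54))]:
    pts=[]
    for a in np.arange(0,2*np.pi,.05):
        for r in range(65,30,-1):
            x,y=int(cx+r*np.cos(a)),int(cy+r*np.sin(a))
            if 0<=x<640 and 0<=y<480 and not g[y,x]:
                pts.append((x,y)) if r<62 else 0;break
    pts=np.array(pts,np.float32)
    for z in zs:
        w=np.array([onz('wrist',p,z) for p in pts],np.float32)
        A=np.c_[2*w,np.ones(len(w))];b=(w**2).sum(1);k=np.ones(len(w),bool)
        for _ in range(6):
            s=np.linalg.lstsq(A[k],b[k],rcond=None)[0];R=np.sqrt(s[2]+s[:2]@s[:2]);e=abs(np.hypot(*(w-s[:2]).T)-R);k=e<max(1.,np.median(e)*2)
        print(z,s[:2],'R',R,k.sum(),len(k))
print('finial top',onz('wrist',(317,255),118),'bolts',[onz('wrist',p,14) for p in((244,277),(371,291),(418,0))])
m=cv2.inRange(h,(8,150,150),(28,255,255));m[:, :295]=0;m[:,390:]=0;m[110:]=0
c=max(cv2.findContours(m,0,2)[0],key=cv2.contourArea);print('bar',cv2.minAreaRect(c))
E
```

```text
50 [569.88855999  17.39199082] R 43.19061047110019 65 66
42 [588.94492855 164.51911505] R 38.89386760158093 100 106
46 [588.75034595 164.25388429] R 38.4896571674583 100 106
50 [588.56527495 163.98807594] R 38.09350818469449 100 106
54 [588.39022777 163.71802254] R 37.69607719878291 100 106
finial top [571.4  19. ] bolts [array([494.3, -45.3]), array([629.3, -61.7]), array([661. , 219.5])]
bar ((339.9423828125, 59.77509307861328), (61.651676177978516, 21.72898292541504), 7.431407928466797)
```

Request:
{"api": "carry_out", "payload": {"deltas": [-0.01, 0, 0.02, 0, 0, -0.1, 1, -0.02, 0, 0.055, 0, 0, -0.2, 1, -0.03, 0, 0.09, 0, 0, -0.3, 1, -0.043, 0, 0.12, 0, 0, -0.4, 1, -0.043, 0, 0.145, 0, 0, -0.5, 1, -0.043, 0, 0.155, 0, 0, -0.6, 1, -0.043, 0, 0.155, 0, 0, -0.7, 1, -0.043, 0, 0.155, 0, 0, -0.7, 1, -0.043, 0, 0.155, 0, 0, -0.7, 1]}}

```text
time_s: 1.93
tool_pos: [569.8, 16.3, 154.0]
orientation: [-1.33, -2.844, 0.001]
contact_force: [1.1, 0.8, 0.7]
width: 85.3
gripper_force: 0.0
```

```bash
python3 - <<'E'
from h import *
print(env.state()['tool_pos'],env.state()['moment'],env.state()['q'])
save('wrist','w2');print(proj('wrist',[[570,17,125],[570,17,50]]))
E
```

```text
[569.79912541  16.28154612 153.96168348] [-0.02028114 -0.00926582  0.00917504] [-3.10643808e-02  1.41580099e-02  1.47990514e+00 -8.94012016e-05
  1.64921060e+00 -7.27062852e-01]
[[315.27539116 302.2907304 ]
 [315.13543444 241.12733687]]
```

View pics/w2.png

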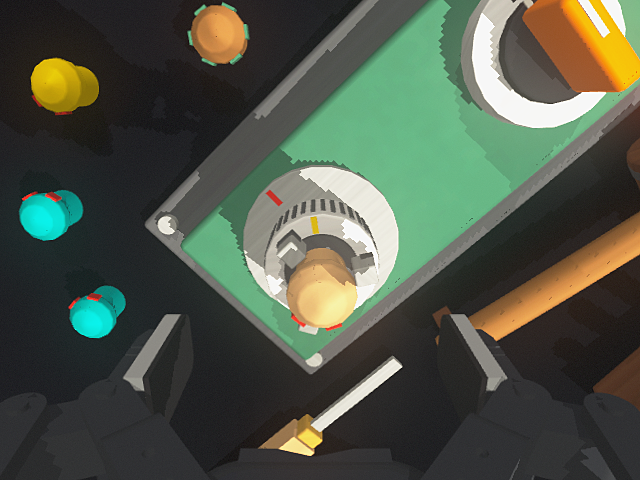

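```bash
cat >> h.py <<'E'
def circ(im,c,rmax,rmin,z):
    h=cv2.cvtColor(im,cv2.COLOR_RGB2HSV);g=cv2.inRange(h,(50,60,40),(90,255,255));pts=[]
    for a in np.arange(0,2*np.pi,.04):
        for r in range(rmax,rmin,-1):
            x,y=int(round(c[0]+r*np.cos(a))),int(round(c[1]+r*np.sin(a)))
            if 0<=x<640 and 0<=y<480 and not g[y,x]:
                if r<rmax-2: pts.append((x,y))
                break
    w=np.array([onz('wrist',p,z) for p in pts]);A=np.c_[2*w,np.ones(len(w))];b=(w**2).sum(1);k=np.ones(len(w),bool)
    for _ in range(8):
        s=np.linalg.lstsq(A[k],b[k],rcond=None)[0];R=np.sqrt(s[2]+s[:2]@s[:2]);e=abs(np.hypot(*(w-s[:2]).T)-R);k=e<max(1.,np.median(e)*2)
    return s[:2].round(1),round(R,1),k.sum(),len(k),np.median(e)
E
python3 - <<'E'
from h import *
im=cv2.imread('pics/w2.png')[:,:,::-1].copy()
for z in (46,50,54): print(z,circ(im,(321,241),95,65,z))
print('bolts',onz('wrist',(168,225),14),onz('wrist',(315,361),14), onz('wrist',(322,288),118))
E
```

```text
46 (array([573.9,  17. ]), np.float64(44.6), np.int64(115), 131, np.float64(0.231530025588512))
50 (array([573.,  18.]), np.float64(43.8), np.int64(115), 131, np.float64(0.23054021478360198))
54 (array([572.1,  19.1]), np.float64(43.1), np.int64(115), 131, np.float64(0.2260122053014868))
bolts [497.7 -45. ] [636.3 -62.6] [570.2  21. ]
```

Request:
{"api": "carry_out", "payload": {"deltas": [-0.0005, 0.0024, 0.02, 0, 0, 0, 1, -0.0005, 0.0024, 0.04, 0, 0, 0, 1, -0.0005, 0.0024, 0.06, 0, 0, 0, 1, -0.0005, 0.0024, 0.073, 0, 0, 0, 1, -0.0005, 0.0024, 0.073, 0, 0, 0, 1]}}

```text
time_s: 2.4
tool_pos: [570.6, 18.1, 78.6]
orientation: [-1.325, -2.843, 0.003]
contact_force: [-0.5, 0.7, -0.2]
width: 85.2
gripper_force: 0.0
```

Request:
{"api": "carry_out", "payload": {"deltas": [0, 0, 0, 0, 0, 0, 0.6, 0, 0, 0, 0, 0, 0, 0.6, 0, 0, 0, 0, 0, 0, 0.6, 0, 0, 0, 0, 0, 0, 0.5, 0, 0, 0, 0, 0, 0, 0.5, 0, 0, 0, 0, 0, 0, 0.5, 0, 0, 0, 0, 0, 0, 0.5, 0, 0, 0, 0, 0, 0, 0.5], "squeeze": 50}}

```text
time_s: 3.07
tool_pos: [572.7, 17.7, 84.5]
orientation: [1.325, 2.846, 0.0]
contact_force: [-3.7, -0.8, 5.4]
width: 54.0
gripper_force: 53.9
```

```bash
cat > st.py <<'E'
from h import *
s=env.state();print({k:np.round(s[k],3).tolist() for k in ('time_s','q','tool_pos','contact_force','moment','width','gripper_force')})
E
python3 st.py
```

```text
{'time_s': 3.067, 'q': [-0.028, 0.048, 1.57, -0.001, 1.522, -0.727], 'tool_pos': [572.702, 17.736, 84.497], 'contact_force': [-3.701, -0.847, 5.397], 'moment': [-0.394, 0.789, -0.013], 'width': 54.048, 'gripper_force': 53.899}
```

Request:
{"api": "carry_out", "payload": {"deltas": [0, 0, 0, 0, 0, 0.08, 0.5, 0, 0, 0, 0, 0, 0.16, 0.5, 0, 0, 0, 0, 0, 0.24, 0.5, 0, 0, 0, 0, 0, 0.32, 0.5, 0, 0, 0, 0, 0, 0.4, 0.5, 0, 0, 0, 0, 0, 0.4, 0.5, 0, 0, 0, 0, 0, 0.4, 0.5]}}

```text
time_s: 3.65
tool_pos: [572.6, 17.7, 84.5]
orientation: [1.865, 2.526, 0.001]
contact_force: [-4.3, -2.3, 6.2]
width: 54.0
gripper_force: 54.1
```

```bash
python3 st.py
```

```text
{'time_s': 3.65, 'q': [-0.028, 0.048, 1.57, -0.001, 1.522, -0.327], 'tool_pos': [572.595, 17.675, 84.487], 'contact_force': [-4.271, -2.313, 6.245], 'moment': [-0.307, 0.867, -0.145], 'width': 54.004, 'gripper_force': 54.081}
```

Request:
{"api": "carry_out", "payload": {"deltas": [0, 0, 0, 0, 0, 0.08, 0.5, 0, 0, 0, 0, 0, 0.16, 0.5, 0, 0, 0, 0, 0, 0.24, 0.5, 0, 0, 0, 0, 0, 0.3, 0.5, 0, 0, 0, 0, 0, 0.3, 0.5]}}

```text
time_s: 4.07
tool_pos: [572.5, 17.7, 84.5]
orientation: [2.224, 2.216, 0.001]
contact_force: [-4.6, -1.9, 6.4]
width: 54.4
gripper_force: 54.1
```

```bash
python3 st.py; python3 -c "
from h import *
save('wrist','w3')"
```

```text
{'time_s': 4.067, 'q': [-0.028, 0.048, 1.57, -0.001, 1.522, -0.024], 'tool_pos': [572.496, 17.67, 84.506], 'contact_force': [-4.622, -1.872, 6.362], 'moment': [-0.291, 1.024, -0.078], 'width': 54.372, 'gripper_force': 54.106}
```

View pics/w3.png

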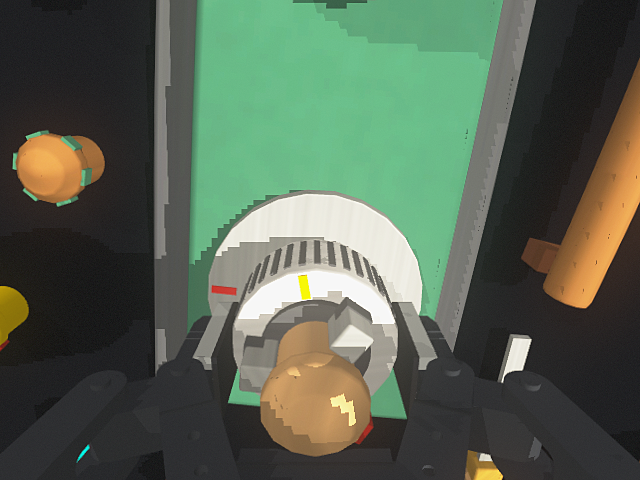

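Request:
{"api": "carry_out", "payload": {"deltas": [0, 0, 0, 0, 0, 0.08, 0.5, 0, 0, 0, 0, 0, 0.1, 0.5, 0, 0, 0, 0, 0, 0.1, 0.5]}}

```text
time_s: 4.37
tool_pos: [572.4, 17.7, 84.5]
orientation: [2.33, 2.105, 0.001]
contact_force: [-5.3, -1.3, 7.3]
width: 54.4
gripper_force: 54.1
```

```bash
sed -i "s/'q',/'q','tau',/" st.py; python3 st.py
```

```text
{'time_s': 4.367, 'q': [-0.028, 0.048, 1.57, -0.001, 1.522, 0.073], 'tau': [0.948, -39.85, -39.552, 0.706, -1.776, 0.501], 'tool_pos': [572.449, 17.674, 84.495], 'contact_force': [-5.29, -1.299, 7.272], 'moment': [-0.336, 0.962, 0.109], 'width': 54.391, 'gripper_force': 54.116}
```

Request:
{"api": "carry_out", "payload": {"deltas": [0, 0, 0, 0, 0, 0.08, 0.5, 0, 0, 0, 0, 0, 0.1, 0.5, 0, 0, 0, 0, 0, 0.1, 0.5]}}

```text
time_s: 4.62
tool_pos: [572.4, 17.7, 84.5]
orientation: [2.431, 1.986, 0.001]
contact_force: [-5.3, -2.0, 7.0]
width: 54.8
gripper_force: 54.1
```

```bash
python3 st.py
```

```text
{'time_s': 4.617, 'q': [-0.028, 0.048, 1.57, -0.001, 1.522, 0.173], 'tau': [0.796, -39.818, -39.573, 0.756, -1.818, 0.758], 'tool_pos': [572.429, 17.683, 84.476], 'contact_force': [-5.269, -2.018, 7.014], 'moment': [-0.289, 1.038, 0.376], 'width': 54.808, 'gripper_force': 54.121}
```

Request:
{"api": "carry_out", "payload": {"deltas": [0, 0, 0, 0, 0, 0.06, 0.5, 0, 0, 0, 0, 0, 0.1, 0.5, 0, 0, 0, 0, 0, 0.1, 0.5]}}

```text
time_s: 4.87
tool_pos: [572.4, 17.7, 84.5]
orientation: [2.528, 1.862, 0.001]
contact_force: [-4.8, -2.3, 6.9]
width: 53.9
gripper_force: 54.1
```

```bash
python3 st.py; python3 -c "
from h import *
save('wrist','w4')"
```

```text
{'time_s': 4.867, 'q': [-0.028, 0.048, 1.57, -0.001, 1.523, 0.273], 'tau': [0.649, -39.786, -39.594, 0.801, -1.858, 1.188], 'tool_pos': [572.399, 17.735, 84.477], 'contact_force': [-4.81, -2.301, 6.918], 'moment': [-0.395, 1.034, 0.618], 'width': 53.926, 'gripper_force': 54.127}
```

View pics/w4.png

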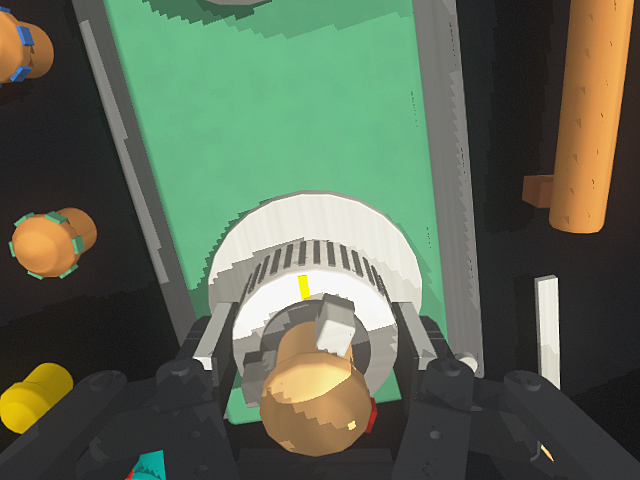

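Request:
{"api": "carry_out", "payload": {"deltas": [0, 0, 0, 0, 0, 0, 1, 0, 0, 0, 0, 0, 0, 1, 0, 0, 0, 0, 0, 0, 1, 0, 0, 0, 0, 0, 0, 1, 0, 0, 0, 0, 0, 0, 1, 0, 0, -0.02, 0, 0, 0, 1, 0, 0, -0.055, 0, 0, 0, 1, 0, 0, -0.09, 0, 0, 0, 1, 0, 0, -0.1, 0, 0, 0, 1]}}

```text
time_s: 5.67
tool_pos: [574.0, 18.2, 188.6]
orientation: [2.524, 1.861, 0.011]
contact_force: [0.8, 0.8, 0.8]
width: 85.6
gripper_force: 0.0
```

Request:
{"api": "carry_out", "payload": {"deltas": [0.02, -0.005, 0, 0, 0, -0.12, 1, 0.05, -0.01, 0, 0, 0, -0.24, 1, 0.085, -0.018, 0, 0, 0, -0.36, 1, 0.12, -0.022, 0, 0, 0, -0.48, 1, 0.14, -0.026, 0, 0, 0, -0.6, 1, 0.147, -0.026, 0, 0, 0, -0.72, 1, 0.147, -0.026, 0, 0, 0, -0.84, 1, 0.147, -0.026, 0, 0, 0, -0.96, 1, 0.147, -0.026, 0, 0, 0, -1.08, 1, 0.147, -0.026, 0, 0, 0, -1.2, 1, 0.147, -0.026, 0, 0, 0, -1.32, 1, 0.147, -0.026, 0, 0, 0, -1.44, 1]}}

```text
time_s: 6.67
tool_pos: [590.8, 166.4, 181.6]
orientation: [-0.662, -3.071, 0.0]
contact_force: [-0.6, 0.1, -0.4]
width: 85.4
gripper_force: 0.0
```

Request:
{"api": "carry_out", "payload": {"deltas": [0, 0, 0, 0, 0, -0.12, 1, 0, 0, 0, 0, 0, -0.24, 1, 0, 0, 0, 0, 0, -0.3, 1, 0, 0, 0, 0, 0, -0.304, 1, 0, 0, 0, 0, 0, -0.304, 1, 0, 0, 0, 0, 0, -0.304, 1]}}

```text
time_s: 7.17
tool_pos: [590.8, 166.3, 181.8]
orientation: [-0.202, -3.135, -0.0]
contact_force: [-0.2, -0.5, -0.6]
width: 85.5
gripper_force: 0.0
```

```bash
python3 st.py; python3 - <<'E'
from h import *
im=save('wrist','w5')
print(proj('wrist',[[591.3,166.5,103],[591.3,166.5,50]]),env.state()['orientation'])
h=cv2.cvtColor(im,cv2.COLOR_RGB2HSV);m=cv2.inRange(h,(8,150,120),(28,255,255))
for c in cv2.findContours(m,0,2)[0]:
    if cv2.contourArea(c)>800: print(cv2.minAreaRect(c))
E
```

```text
{'time_s': 7.167, 'q': [0.219, 0.125, 1.315, 0.0, 1.702, -1.223], 'tau': [0.003, -47.414, -41.888, 0.001, -0.001, -0.024], 'tool_pos': [590.785, 166.304, 181.831], 'contact_force': [-0.205, -0.473, -0.577], 'moment': [0.024, 0.04, 0.007], 'width': 85.549, 'gripper_force': 0.0}
[[315.71530216 259.37146383]
 [315.53553871 228.35037631]] [-2.01598430e-01 -3.13501583e+00 -1.99892330e-05]
((370.4110412597656, 412.92987060546875), (59.194602966308594, 77.361572265625), 11.689369201660156)
((258.117919921875, 384.8858337402344), (148.0489959716797, 28.8983154296875), 6.632514476776123)
((315.5, 248.0), (98.0, 27.0), 90.0)
((269.0, 39.0), (50.0, 48.0), 90.0)
((127.67073822021484, 30.963420867919922), (60.12689971923828, 47.32065200805664), 51.34019470214844)
```

View pics/w5.png

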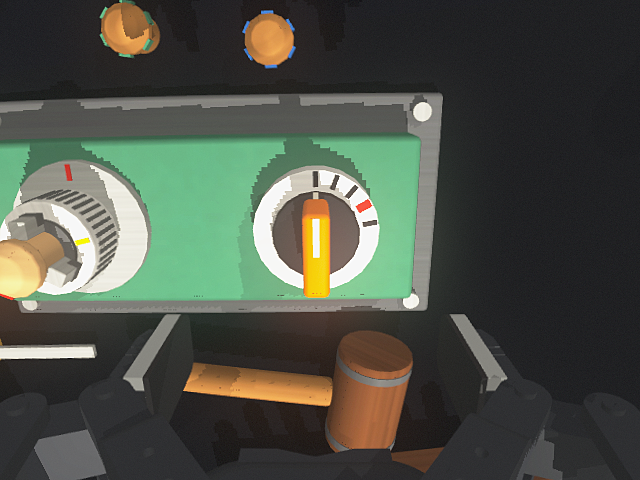

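Request:
{"api": "carry_out", "payload": {"deltas": [0.002, 0, 0.02, 0, 0, 0, 1, 0.002, 0, 0.05, 0, 0, 0, 1, 0.002, 0, 0.075, 0, 0, 0, 0.7, 0.002, 0, 0.089, 0, 0, 0, 0.5, 0.002, 0, 0.089, 0, 0, 0, 0.4, 0.002, 0, 0.089, 0, 0, 0, 0.3, 0.002, 0, 0.089, 0, 0, 0, 0.3]}}

```text
time_s: 7.8
tool_pos: [589.7, 166.7, 95.0]
orientation: [0.199, 3.133, 0.001]
contact_force: [0.3, -0.6, 0.7]
width: 26.5
gripper_force: 0.0
```

Request:
{"api": "carry_out", "payload": {"deltas": [0, 0, 0, 0, 0, 0, 0.05, 0, 0, 0, 0, 0, 0, 0.05, 0, 0, 0, 0, 0, 0, 0.05, 0, 0, 0, 0, 0, 0, 0.05, 0, 0, 0, 0, 0, 0, 0.05, 0, 0, 0, 0, 0, 0, 0.05, 0, 0, 0, 0, 0, 0, 0.05, 0, 0, 0, 0, 0, 0, 0.05]}}

```text
time_s: 8.47
tool_pos: [590.0, 166.9, 95.7]
orientation: [0.198, 3.131, 0.002]
contact_force: [-0.0, -0.2, 5.6]
width: 12.9
gripper_force: 50.6
```

```bash
python3 st.py
```

```text
{'time_s': 8.467, 'q': [0.22, 0.146, 1.445, 0.0, 1.546, -1.224], 'tau': [-0.41, -43.895, -37.737, -0.112, -0.025, 0.127], 'tool_pos': [589.993, 166.921, 95.694], 'contact_force': [-0.026, -0.2, 5.626], 'moment': [0.08, 0.007, 0.12], 'width': 12.892, 'gripper_force': 50.618}
```

Request:
{"api": "carry_out", "payload": {"deltas": [0, 0, 0, 0, 0, 0.06, 0.05, 0, 0, 0, 0, 0, 0.12, 0.05, 0, 0, 0, 0, 0, 0.18, 0.05, 0, 0, 0, 0, 0, 0.18, 0.05], "squeeze": 60}}

```text
time_s: 8.8
tool_pos: [590.0, 166.9, 95.7]
orientation: [0.484, 3.1, 0.003]
contact_force: [0.1, -0.3, 6.7]
width: 13.4
gripper_force: 60.0
```

```bash
python3 st.py
```

```text
{'time_s': 8.8, 'q': [0.22, 0.146, 1.445, 0.0, 1.546, -1.041], 'tau': [-0.413, -43.846, -37.701, -0.106, -0.047, 0.879], 'tool_pos': [589.982, 166.925, 95.711], 'contact_force': [0.11, -0.254, 6.653], 'moment': [0.007, 0.028, 0.099], 'width': 13.43, 'gripper_force': 59.972}
```

Request:
{"api": "carry_out", "payload": {"deltas": [0, 0, 0, 0, 0, 0.06, 0.05, 0, 0, 0, 0, 0, 0.1, 0.05, 0, 0, 0, 0, 0, 0.13, 0.05, 0, 0, 0, 0, 0, 0.13, 0.05]}}

```text
time_s: 9.13
tool_pos: [590.0, 166.9, 95.7]
orientation: [0.682, 3.063, 0.003]
contact_force: [-0.3, 0.7, 6.4]
width: 13.2
gripper_force: 59.9
```

```bash
python3 st.py
```

```text
{'time_s': 9.133, 'q': [0.22, 0.146, 1.445, 0.0, 1.546, -0.912], 'tau': [-0.425, -43.852, -37.697, -0.107, -0.05, 0.491], 'tool_pos': [589.969, 166.912, 95.711], 'contact_force': [-0.274, 0.738, 6.401], 'moment': [0.001, 0.034, 0.054], 'width': 13.213, 'gripper_force': 59.936}
```

Request:
{"api": "carry_out", "payload": {"deltas": [0, 0, 0, 0, 0, 0.04, 0.05, 0, 0, 0, 0, 0, 0.08, 0.05, 0, 0, 0, 0, 0, 0.08, 0.05]}}

```text
time_s: 9.38
tool_pos: [590.0, 166.9, 95.7]
orientation: [0.804, 3.033, 0.003]
contact_force: [-0.1, 1.8, 6.2]
width: 13.1
gripper_force: 60.0
```

```bash
python3 st.py
```

```text
{'time_s': 9.383, 'q': [0.22, 0.146, 1.445, 0.0, 1.546, -0.832], 'tau': [-0.514, -43.857, -37.692, -0.077, -0.047, 0.724], 'tool_pos': [589.975, 166.935, 95.706], 'contact_force': [-0.065, 1.767, 6.248], 'moment': [-0.018, 0.069, 0.201], 'width': 13.147, 'gripper_force': 59.988}
```

Request:
{"api": "carry_out", "payload": {"deltas": [0, 0, 0, 0, 0, 0.06, 0.05, 0, 0, 0, 0, 0, 0.12, 0.05, 0, 0, 0, 0, 0, 0.18, 0.05, 0, 0, 0, 0, 0, 0.24, 0.05, 0, 0, 0, 0, 0, 0.28, 0.05, 0, 0, 0, 0, 0, 0.28, 0.05]}}

```text
time_s: 9.88
tool_pos: [590.0, 166.9, 95.7]
orientation: [1.22, 2.891, 0.004]
contact_force: [-0.2, 0.5, 6.9]
width: 13.3
gripper_force: 59.9
```

```bash
python3 st.py
```

```text
{'time_s': 9.883, 'q': [0.22, 0.146, 1.445, 0.0, 1.546, -0.552], 'tau': [-0.478, -43.875, -37.68, -0.097, -0.053, 0.671], 'tool_pos': [589.96, 166.897, 95.704], 'contact_force': [-0.213, 0.534, 6.85], 'moment': [0.034, 0.025, 0.088], 'width': 13.32, 'gripper_force': 59.945}
```

Request:
{"api": "carry_out", "payload": {"deltas": [0, 0, 0, 0, 0, 0.06, 0.05, 0, 0, 0, 0, 0, 0.12, 0.05, 0, 0, 0, 0, 0, 0.18, 0.05, 0, 0, 0, 0, 0, 0.24, 0.05, 0, 0, 0, 0, 0, 0.3, 0.05, 0, 0, 0, 0, 0, 0.33, 0.05, 0, 0, 0, 0, 0, 0.33, 0.05]}}

```text
time_s: 10.47
tool_pos: [590.0, 166.9, 95.7]
orientation: [1.678, 2.652, 0.005]
contact_force: [-0.4, 2.0, 5.9]
width: 12.9
gripper_force: 59.9
```

```bash
python3 st.py
```

```text
{'time_s': 10.467, 'q': [0.22, 0.146, 1.445, 0.0, 1.546, -0.222], 'tau': [-0.484, -43.899, -37.662, -0.104, -0.053, 0.54], 'tool_pos': [589.98, 166.891, 95.706], 'contact_force': [-0.362, 1.975, 5.867], 'moment': [-0.016, 0.083, 0.035], 'width': 12.95, 'gripper_force': 59.944}
```

Request:
{"api": "carry_out", "payload": {"deltas": [0, 0, 0, 0, 0, 0.03, 0.05, 0, 0, 0, 0, 0, 0.05, 0.05, 0, 0, 0, 0, 0, 0.05, 0.05, 0, 0, 0, 0, 0, 0.05, 0.05]}}

```text
time_s: 10.8
tool_pos: [590.0, 166.9, 95.7]
orientation: [1.742, 2.611, 0.005]
contact_force: [-0.2, 0.9, 7.1]
width: 13.0
gripper_force: 60.0
```

```bash
python3 st.py; python3 - <<'E'
from h import *
im=save('wrist','w6')
E
```

```text
{'time_s': 10.8, 'q': [0.22, 0.146, 1.445, 0.0, 1.546, -0.174], 'tau': [-0.532, -43.9, -37.659, -0.086, -0.05, 0.205], 'tool_pos': [589.98, 166.91, 95.7], 'contact_force': [-0.17, 0.946, 7.099], 'moment': [-0.032, 0.027, 0.189], 'width': 13.005, 'gripper_force': 59.97}
```

View pics/w6.png

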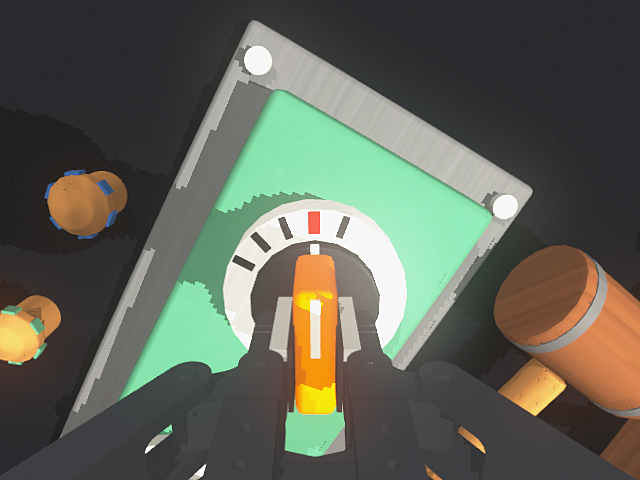

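```bash
python3 - <<'E'
from h import *
im=save('side','d2');cv2.imwrite('pics/d2c.png',cv2.resize(im[180:380,180:420,::-1],None,fx=3,fy=3))
E
```

```text
(no output)
```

View pics/d2c.png

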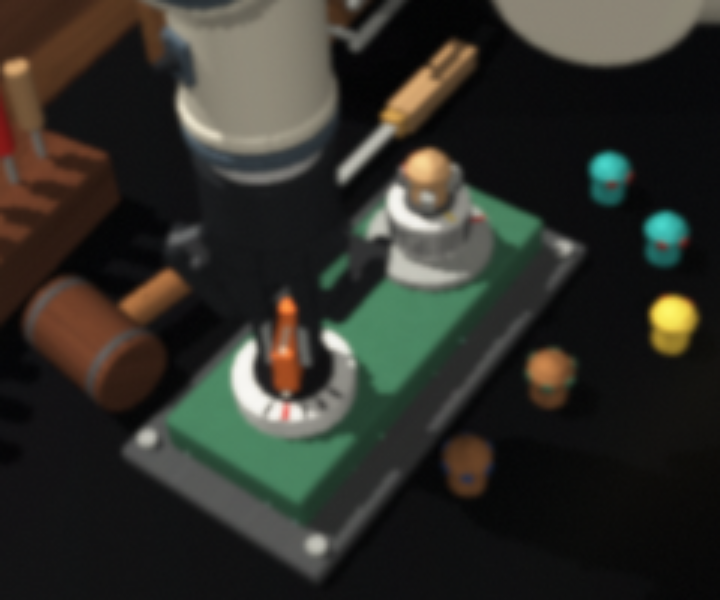

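The picture shows the finial upright between the closed jaws (crop about 430,180). The knob's white line points at the red mark (crop about 287,410), and the bystanders haven't moved.

```bash
python3 -c "
from workcell import finish_job
print(finish_job())"
```

```text
the job is handed in; nothing more can be done
None
```

I handed the job in at about 11 s. By torque and camera, the chuck grips the finial firmly (about 0.9 N m), and the gripper holds the knob on the third click at the red mark. The handed-in verdict wasn't reported back.

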